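# Swing the bench magnifier over the well plate

### The job

The next thing to inspect on this laboratory bench is the rectangular well plate, the one with rows of small round wells. Swing the bench magnifier round on its post until the middle of its lens is straight above the middle of the plate, and leave it standing there. Do not shift the plate.

Things in the scene. Friction and masses are not known exactly. Their poses are not given: they have to be found in the camera images.
- mag_arm (a joint): swing angle of the bench magnifier's arm about its upright post, rad; 0 when the arm points straight out of the foot's front, roughly towards the robot; it grows anticlockwise seen from above; end stops at -1.2 and +1.2. The hinge has light dry friction (under 2 N at the knob) and stays where it is left. The arm's height is fixed.
- mag_lens (a point): centre of the magnifier's round clear lens, which sits in a white ring of 120 mm outer diameter, 18 mm tall, lying level 165 mm above the bench at the free end of the white arm. The post's axis (the hinge) is 240 mm from this point; this point's x axis points along the arm, away from the post, and its z axis points up. The grey round foot (144 mm across) stands fixed on the bench, on the far side from the robot.
- mag_knob (a point): grip of the magnifier: an upright bare-metal round knob, 18 mm in diameter, on the outer edge of the lens ring, 70 mm beyond the lens centre (310 mm from the post's axis). It rises to 60 mm above the level of the lens centre (225 mm above the bench); this point is on its axis, 35 mm above the lens centre's level. The ring's top is 26 mm below this point. Can be pinched from above.
- plate_center (a point): centre, half-way up, of the loose well plate: a light grey rectangular plate 127 x 85 mm and 20 mm tall lying flat on the bench, with 6 x 4 small round wells in its top; x axis along its long side. It lies on the circle (to within about 9 mm) that the lens centre travels, at one of three places; a stack of two round dishes and a plain open square dish lie at the other two.

How it is judged (in metres and radians):
At the end, for the whole second after the job is handed in: The lens centre is within 20 mm, measured horizontally, of the centre of the well plate, the arm is at rest (under 0.05 rad/s), and the plate is within 10 mm of where it first lay (horizontal distance between mag_lens and plate_center below 0.02 m and velocity of joint mag_arm between -0.05 and 0.05 rad/s and distance of plate_center from where it was at the start of the episode below 0.01 m); the robot touches nothing.
It fails at once if the well plate is shifted by more than 10 mm (distance of plate_center from where it was at the start of the episode above 0.01 m).
It also fails if it takes over 40 s, if anything falls off the work surface, if the arm or the gripper's body presses on something with over 40 N, if the wrist force passes 120 N, or if a joint passes its speed limit or range.

### The arm

A 6-joint arm with a two-finger parallel gripper is mounted at the origin on the work surface. World frame = base frame: x ahead of the robot, y to its left, z up, the work surface at z = 0. Lengths are in m, angles in degrees, forces in N, time in s.
With the tool pointing down it reaches from about 0.3 to 0.85 m from the base axis. Payload 5.4 kg.
Tool frame: the origin (TCP) lies midway between the tips of the shut fingers; the grasp point (between the pads) lies robot.grasp_offset behind it (robot.grasp_offset is the distance from the TCP to the grasp point, in m); z points along the fingers, y is the line along which they close (so a half turn about z gives the same grasp; the last joint's range is limited). The gripper opens to 85 mm and grips with 20 to 120 N. Pads are 22 mm wide; open, the fingers measure 114 mm over their backs; the gripper's body (76 mm by 85 mm) begins 54 mm behind the grasp point. The pads swing forward as they close: fully open they stand 13 mm farther back than shut.
Start: joints at [-76.152, 9.076, 91.501, -0, 79.423, -12.038], TCP at [0.251, -0.517, 0.231] pointing down, gripper open.
Joint ranges: [-166.64, 166.64], [-54.1, 131.32], [10.49, 154.53], [-73.88, 253.88], [9.74, 151.15], [-171.62, 171.62]. Speed limits (degrees/s): [147.25, 147.25, 180, 180, 180, 180].

### API

Orientations are given as [roll, pitch, yaw] about the fixed x, y, z axes, in that order (R = Rz(yaw) Ry(pitch) Rx(roll)).
In Python, from workcell import robot, viewer, finish_job gives the robot as it stands.
- The arm moves only by the tool carry_out, never from a script. Its arguments are lists of equal length, an entry for each row: "claw": the gripper's target within -1 to 1 (shut at 1, half-way at 0, fully open at -1); "travel": the shift along the tool's x, y, z in mm, a list of three; "rotation": the turn, a rotation vector about the tool's x, y, z in degrees, a list of three. A call has exactly 8 rows; each row is the pose to reach, as a shift and turn from the pose commanded when the call began, along the tool's axes at that moment; what a row does not reach only later rows make up. A row lasts 1/12 s, in which the tool goes at most 41.7 mm and 7.16 degrees, less where a joint would pass 70% of its speed; a pose out of reach is approached as far as the arm can. A call with a gripper value outside its range is refused whole. The fingers move at their own pace and stop on an object; "force" is the grip in N (left out, the last holds). Time passes only in rows, so rows that repeat a pose let the fingers close, or fill a call up. It gives the time, the measured TCP pose, the force, the opening and the grip force at its end, in the units of the state.
- robot.observe(): the state, without advancing time (a new reading comes with each control period).
- viewer.read_camera(name): name is "scene" or "side" or "wrist"; returns the picture (480x640x3 uint8, red, green, blue); there is no depth.
- viewer.camera_params(name): a dict with "mtx" (3x3 intrinsics, pixels), "extrinsics" (4x4, takes a point from world to camera coordinates). Camera axes: x right, y down, z forward; pixel columns grow to the right and rows downward; lengths in m; the calibration is good to about 2 mm. The wrist camera is an equidistant fisheye: a pixel r from the principal point sees the ray r / f radians off the axis. A picture is of the moment at which its call begins: read the wrist's pose just before it. camera_params takes no time and is no camera call; for the wrist camera it gives the pose at the moment of the call.
- finish_job(): hands the job in; it is judged then, once.
The state is a dict: "t": time; "joint_pos": joint angles; "joint_vel": joint speeds; "joint_torque": joint torques, N m; "position": TCP position; "ee_rot": TCP orientation; "ft_force": force on the tool from outside, world axes, zero at the start; "wrist_torque": the same for the moment, N m; "width": opening from 0.0 (shut) to 1.0 (fully open); "grip_force": force on a finger pad.
Only numpy, scipy, OpenCV 4.12 (cv2) and the standard library are available. Lean on these libraries where they do the work, as an engineer would, in place of code of your own. Each camera call takes 0.05 s, during which the arm holds its last target. There are 200 camera calls.

## Working session

There is one attempt and no reset: what is moved stays moved. The work goes in short steps, Python scripts to look and compute and a tool call to move; the robot and the scene stay as the last step left them, time stands still between calls to the robot, and variables do not carry over. Pictures are saved under pics/ and viewed, at most 10 in all, crops included, and the job is handed in when it is done.

Besides the shell and the picture viewer there is one more tool, called after "Request:" as name(argument=value, ...) on one line, values as JSON. carry_out: Moves the arm, as the interface text tells. Its arguments: {"type":"object","properties":{"claw":{"type":"array"},"travel":{"type":"array"},"rotation":{"type":"array"},"force":{"type":"number"}},"required":["claw","travel","rotation"]}

```bash
mkdir -p pics; python3 - <<'E'
from workcell import robot, viewer
import cv2, numpy as np
s=robot.observe(); print(s, robot.grasp_offset)
for n in ("scene","side"):
    im=viewer.read_camera(n); cv2.imwrite(f"pics/{n}0.png",im[...,::-1])
    p=viewer.camera_params(n); print(n,np.round(p["mtx"],1).tolist(),np.round(p["extrinsics"],3).tolist())
E
```

```text
{'t': 0.0, 'joint_pos': array([-7.61521042e+01,  9.11081663e+00,  9.15735549e+01,  1.02967379e-03,
        7.94223091e+01, -1.20377948e+01]), 'joint_vel': array([-0.07559442, -0.04767561,  0.01399676,  0.00302961, -0.00669421,
        0.03873694]), 'joint_torque': array([ 7.40454598e-04, -3.96003664e+01, -3.31427801e+01, -2.09730169e-04,
        8.36773601e-03, -1.31812675e-05]), 'position': array([ 0.25087086, -0.51671724,  0.2303228 ]), 'ee_rot': array([-1.79895876e+02, -2.32385405e-02,  2.58854795e+01]), 'ft_force': array([-0.29880283, -0.24330364,  0.27700002]), 'wrist_torque': array([0.03275991, 0.07328829, 0.01314557]), 'grip_force': 0.0, 'width': 1.002409328050791} 0.0187
scene [[579.8, 0.0, 317.1], [0.0, 579.8, 236.1], [0.0, 0.0, 1.0]] [[-0.174, 0.985, 0.011, 0.133], [0.679, 0.128, -0.723, -0.326], [-0.713, -0.119, -0.691, 1.248], [0.0, 0.0, 0.0, 1.0]]
side [[590.1, 0.0, 321.1], [0.0, 590.1, 243.2], [0.0, 0.0, 1.0]] [[-0.996, -0.086, 0.007, 0.61], [-0.057, 0.59, -0.805, 0.189], [0.065, -0.803, -0.593, 0.826], [0.0, 0.0, 0.0, 1.0]]
```

View pics/scene0.png

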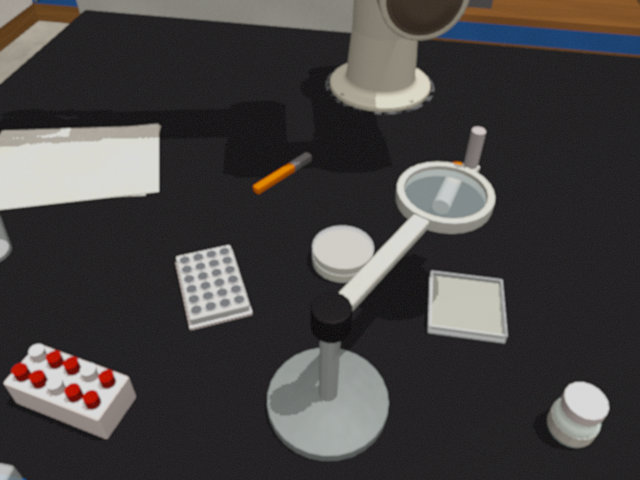

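View pics/side0.png

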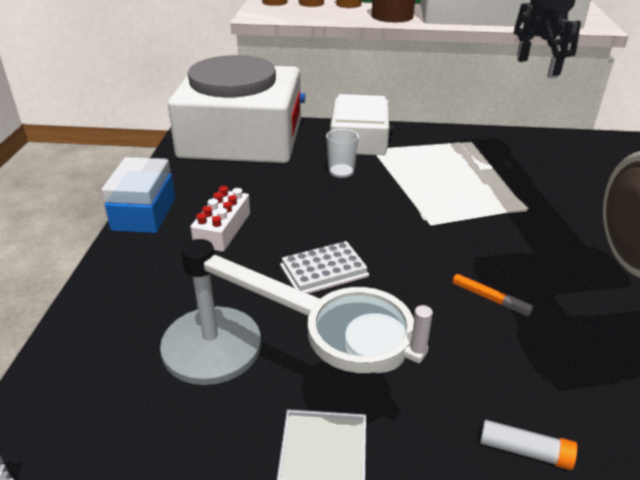

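Scene view: the well plate is at about (212,286), the lens ring at (446,196), the knob top at (478,130), the foot at (328,400) and the black post cap at (331,315). In the side view the plate is at (325,266), the ring at (361,328), the knob top at (424,310) and the post cap at (199,255).

```bash
cat > h.py <<'E'
import cv2, numpy as np
from workcell import robot, viewer
def ray(n,uv):
    p=viewer.camera_params(n);E=p["extrinsics"];R=E[:3,:3]
    d=R.T@np.linalg.inv(p["mtx"])@np.array([*uv,1.]);return -R.T@E[:3,3],d
def plane(n,uv,z):
    c,d=ray(n,uv);return c+d*(z-c[2])/d[2]
def tri(a,b):
    (c1,d1),(c2,d2)=ray("scene",a),ray("side",b)
    k=np.linalg.lstsq(np.c_[d1,-d2],c2-c1,rcond=None)[0]
    p,q=c1+k[0]*d1,c2+k[1]*d2
    return (p+q)/2,np.linalg.norm(p-q)
def blob(n,seed,lo=70,f=None):
    g=cv2.imread(f or f"pics/{n}0.png",0);m=(g>lo).astype(np.uint8)
    x,y,w,h=seed;k=np.zeros_like(m);k[y:y+h,x:x+w]=m[y:y+h,x:x+w]
    c=max(cv2.findContours(k,cv2.RETR_EXTERNAL,cv2.CHAIN_APPROX_NONE)[0],key=cv2.contourArea)
    return c
E
python3 - <<'E'
from h import *
# plate: outline cast on the mid plane / top
for n,b in (("scene",(168,238,90,95)),("side",(275,236,97,50))):
    c=blob(n,b,90)[:,0]
    P=np.array([plane(n,q,0.02)[:2] for q in c],np.float32)
    r=cv2.minAreaRect(P*1000);print(n,"plate outline@20",r, cv2.boundingRect(c))
    # wells: dark spots within the plate
    g=cv2.imread(f"pics/{n}0.png",0);m=np.zeros_like(g);cv2.drawContours(m,[c],-1,255,-1)
    m=cv2.erode(m,np.ones((3,3)));w=((g<150)&(m>0)).astype(np.uint8)
    N,_,st,ce=cv2.connectedComponentsWithStats(w)
    ok=[i for i in range(1,N) if 12<st[i,4]<150]
    W=np.array([plane(n,ce[i],0.02)[:2] for i in ok]);print(len(ok),"wells mean",W.mean(0) if len(W) else "",cv2.minAreaRect((W*1000).astype(np.float32)))
# foot on bench
for n,b in (("scene",(262,345,130,112)),("side",(158,306,106,75))):
    e=cv2.fitEllipse(cv2.convexHull(blob(n,b,60)));print(n,"foot",e,plane(n,e[0],.01))
# ring, fit by outer hull
for n,b in (("scene",(394,160,104,73)),("side",(304,286,108,86))):
    e=cv2.fitEllipse(cv2.convexHull(blob(n,b,110)));print(n,"ring",e,plane(n,e[0],.165))
print("knob top",tri((479,130),(424,310)),"cap",tri((331,305),(198,250)))
E
```

```text
scene plate outline@20 ((631.1207275390625, -173.13780212402344), (141.67889404296875, 85.76753234863281), 28.514543533325195) (175, 244, 78, 86)
24 wells mean [ 0.62248939 -0.17684821] ((622.5623779296875, -176.98455810546875), (96.51976776123047, 58.57389831542969), 28.678447723388672)
side plate outline@20 ((622.4395751953125, -167.0128631591797), (134.10675048828125, 105.23079681396484), 28.556140899658203) (280, 241, 89, 45)
25 wells mean [ 0.62601447 -0.17977031] ((630.8450317382812, -177.66769409179688), (113.12821960449219, 59.39021301269531), 28.786191940307617)
scene foot ((327.32470703125, 402.9063415527344), (115.40945434570312, 123.1875991821289), 96.82981872558594) [0.77805654 0.01439543 0.01      ]
side foot ((210.0625, 344.580078125), (78.72315979003906, 102.5328369140625), 77.60649108886719) [0.77285944 0.01738167 0.01      ]
scene ring ((440.4493103027344, 199.40960693359375), (83.22097778320312, 113.30253601074219), 73.30636596679688) [0.56701876 0.11766578 0.165     ]
side ring ((358.8109130859375, 327.2221984863281), (88.1810073852539, 124.17656707763672), 110.54045104980469) [0.56055523 0.12034523 0.165     ]
knob top (array([0.49649385, 0.15338701, 0.22606219]), np.float64(0.00246192641936266)) cap (array([0.77076857, 0.01346921, 0.18006698]), np.float64(0.0020735755764642685))
```

Request:
carry_out(claw=[-1,-1,-1,-1,-1,-1,-1,-1], travel=[[15,-15,-15],[36,-35,-30],[57,-56,-40],[80,-77,-50],[103,-99,-60],[126,-121,-60],[149,-143,-60],[172,-165,-60]], rotation=[[0,0,0],[0,0,0],[0,0,0],[0,0,0],[0,0,0],[0,0,0],[0,0,0],[0,0,0]])

```text
t: 0.77
position: [0.3339, -0.2922, 0.2911]
ee_rot: [-180.0, -0.0, 25.9]
ft_force: [0.8, -0.0, 0.1]
width: 1.001
grip_force: 0.0
```

Request:
carry_out(claw=[-1,-1,-1,-1,-1,-1,-1,-1], travel=[[23,-21,0],[45,-41,0],[68,-62,0],[90,-83,0],[110,-104,0],[130,-125,0],[150,-145,0],[171,-165,0]], rotation=[[0,0,0],[0,0,0],[0,0,0],[0,0,0],[0,0,0],[0,0,0],[0,0,0],[0,0,0]])

```text
t: 1.43
position: [0.4154, -0.0691, 0.291]
ee_rot: [-180.0, 0.0, 25.9]
ft_force: [0.5, 0.4, -0.1]
width: 1.0
grip_force: 0.0
```

Request:
carry_out(claw=[-1,-1,-1,-1,-1,-1,-1,-1], travel=[[23,-22,0],[46,-44,0],[69,-66,0],[92,-88,0],[115,-110,0],[138,-132,0],[158,-151,0],[171,-165,0]], rotation=[[0,0,6.5],[0,0,13],[0,0,19.5],[0,0,26],[0,0,32.5],[0,0,39],[0,0,46],[0,0,52.5]])

```text
t: 2.1
position: [0.4975, 0.155, 0.2906]
ee_rot: [-180.0, 0.1, -26.9]
ft_force: [0.3, 0.5, 0.0]
width: 1.0
grip_force: 0.0
```

```bash
python3 - <<'E'
from h import *
s=robot.observe();print(s["t"],s["position"],s["ee_rot"],s["joint_pos"])
im=viewer.read_camera("wrist");cv2.imwrite("pics/w1.png",im[...,::-1])
p=viewer.camera_params("wrist");print(p["mtx"].tolist(),p["extrinsics"].round(4).tolist())
E
```

```text
2.1 [0.49748064 0.15503486 0.29062007] [-1.79988674e+02  6.44616987e-02 -2.68583065e+01] [ 3.98042197e+00 -9.73850543e-01  9.54006593e+01  4.28944369e-02
  8.56227341e+01  1.20835442e+02]
[[371.64829954431775, 0.0, 318.1292074695861], [0.0, 371.64829954431775, 235.34999341929017], [0.0, 0.0, 1.0]] [[-0.4555, -0.8902, -0.003, 0.3673], [-0.8462, 0.4319, 0.3122, 0.2946], [-0.2766, 0.1448, -0.95, 0.5532], [0.0, 0.0, 0.0, 1.0]]
```

View pics/w1.png

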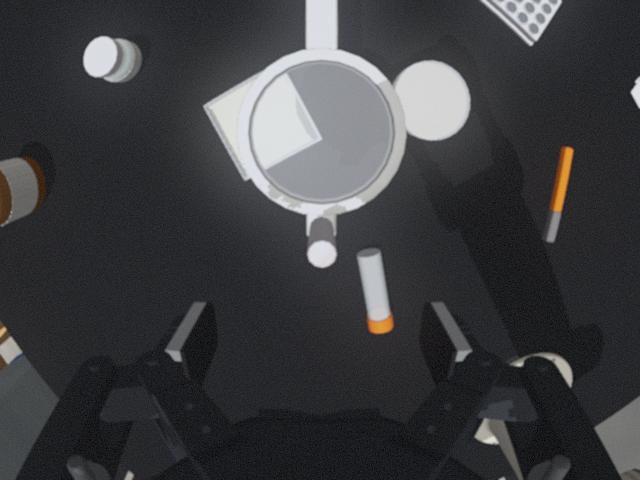

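Wrist view: knob top at (322,253), lens ring at (322,131), both centred between the open fingers.

```bash
cat >> h.py <<'E'
def wplane(uv,z):
    p=viewer.camera_params("wrist");K=p["mtx"];E=p["extrinsics"];R=E[:3,:3]
    a=np.array([uv[0]-K[0,2],uv[1]-K[1,2]]);r=np.hypot(*a);t=r/K[0,0]
    d=R.T@np.array([*(a/r*np.sin(t)),np.cos(t)]);c=-R.T@E[:3,3]
    return c+d*(z-c[2])/d[2]
E
python3 - <<'E'
from h import *
k=wplane((322,253.5),.225);print("knob",k)
g=cv2.imread("pics/w1.png",0)
L=np.array([wplane(q,.174)[:2] for q in [(237,131),(406,131),(322,48),(322,214)]]);print("ring",L.mean(0),np.linalg.norm(L[0]-L[1]),np.linalg.norm(L[2]-L[3]))
c=np.array([.6225,-.177])
l=L.mean(0);u=(l-k[:2])/np.linalg.norm(l-k[:2]);print(np.linalg.norm(l-k[:2]),"post from knob dir",k[:2]+.31*u)
s=robot.observe();R=cv2.Rodrigues(np.zeros(3))[0]
from scipy.spatial.transform import Rotation as Ro
print("shift tool mm",Ro.from_euler("xyz",s["ee_rot"],degrees=True).inv().apply(np.r_[k[:2],.19]-s["position"])*1000)
E
```

```text
knob [0.49717878 0.15477043 0.225     ]
ring [0.56059168 0.12223612] 0.11904591085090223 0.11860263832776288
0.07127185967286664 post from knob dir [0.77299592 0.01326104]
shift tool mm [  0.75278769   2.3401082  100.50601678]
```

Request:
carry_out(claw=[-1,-1,-1,-1,-1,-1,-1,-1], travel=[[0,0,12],[0,0,28],[0,0,45],[0,0,62],[0,0,78],[0,0,90],[0,0,97],[0,0,100]], rotation=[[0,0,0],[0,0,0],[0,0,0],[0,0,0],[0,0,0],[0,0,0],[0,0,0],[0,0,0]])

```text
t: 2.82
position: [0.4964, 0.1517, 0.1896]
ee_rot: [179.9, 0.1, -26.6]
ft_force: [-0.4, -0.1, 0.5]
width: 0.997
grip_force: 0.0
```

Request:
carry_out(claw=[0,0.5,0.8,0.8,0.8,0.8,0.8,0.8], travel=[[0,0,0],[0,0,0],[0,0,0],[0,0,0],[0,0,0],[0,0,0],[0,0,0],[0,0,0]], rotation=[[0,0,0],[0,0,0],[0,0,0],[0,0,0],[0,0,0],[0,0,0],[0,0,0],[0,0,0]], force=25)

```text
t: 3.48
position: [0.4977, 0.1525, 0.1919]
ee_rot: [-180.0, -0.0, -26.6]
ft_force: [-0.2, -0.6, 2.4]
width: 0.204
grip_force: 25.5
```

```bash
python3 - <<'E'
from h import *
s=robot.observe();print(s["t"],s["position"],s["ee_rot"],s["width"],s["grip_force"],s["ft_force"])
post=np.array([.773,.0138]);p=s["position"][:2];print(np.linalg.norm(p-post))
c=np.array([.6225,-.177])
a0=np.degrees(np.arctan2(*(p-post)[::-1]));a1=np.degrees(np.arctan2(*(c-post)[::-1]))%360;print(a0,a1,a1-a0)
# arc rows of a 20-degree swing in tool axes at call start (x inward if yaw=a0-180)
for th in np.linspace(0,20,9)[1:]:
    t=np.radians(th);print(th,310*(1-np.cos(t)),310*np.sin(t))
E
```

```text
3.4833 [0.49767578 0.15249484 0.19191815] [-1.79970806e+02 -4.78449339e-02 -2.66076449e+01] 0.2035340849278923 25.478691458702087 [-0.23710793 -0.55318447  2.41144878]
0.30828507341950495
153.2632751887094 231.73418607597722 78.47091088726782
2.5 0.29505130962408255 13.52201008325416
5.0 1.179643591558881 27.01828025177403
7.5 2.6520929741187818 40.46311958821599
10.0 4.709596566215514 53.8309350767484
12.5 7.348237792820658 67.09628032081189
15.0 10.562993850388823 80.23390398178142
17.5 14.347745268049652 93.21879784632466
20.0 18.69528755636839 106.0262444309573
```

Request:
carry_out(claw=[0.8,0.8,0.8,0.8,0.8,0.8,0.8,0.8], travel=[[0.3,13.5,0],[1.2,27,0],[2.7,40.5,0],[4.7,53.8,0],[7.3,67.1,0],[10.6,80.2,0],[14.3,93.2,0],[18.7,106,0]], rotation=[[0,0,-2.5],[0,0,-5],[0,0,-7.5],[0,0,-10],[0,0,-12.5],[0,0,-15],[0,0,-17.5],[0,0,-20]])

```text
t: 4.15
position: [0.4665, 0.049, 0.1919]
ee_rot: [-180.0, -0.0, -6.5]
ft_force: [-0.9, 1.2, 3.5]
width: 0.203
grip_force: 25.6
```

Request:
carry_out(claw=[0.8,0.8,0.8,0.8,0.8,0.8,0.8,0.8], travel=[[0.3,13.5,0],[1.2,27,0],[2.7,40.5,0],[4.7,53.8,0],[7.3,67.1,0],[10.6,80.2,0],[14.3,93.2,0],[18.7,106,0]], rotation=[[0,0,-2.5],[0,0,-5],[0,0,-7.5],[0,0,-10],[0,0,-12.5],[0,0,-15],[0,0,-17.5],[0,0,-20]])

```text
t: 4.82
position: [0.4729, -0.0588, 0.1919]
ee_rot: [180.0, 0.0, 13.5]
ft_force: [-1.3, 0.7, 4.2]
width: 0.201
grip_force: 25.7
```

Request:
carry_out(claw=[0.8,0.8,0.8,0.8,0.8,0.8,0.8,0.8], travel=[[0.3,13.5,0],[1.2,27,0],[2.7,40.5,0],[4.7,53.8,0],[7.3,67.1,0],[10.6,80.2,0],[14.3,93.2,0],[18.7,106,0]], rotation=[[0,0,-2.5],[0,0,-5],[0,0,-7.5],[0,0,-10],[0,0,-12.5],[0,0,-15],[0,0,-17.5],[0,0,-20]])

```text
t: 5.48
position: [0.516, -0.1577, 0.1919]
ee_rot: [180.0, -0.0, 33.5]
ft_force: [-0.9, 0.3, 4.1]
width: 0.204
grip_force: 25.7
```

```bash
python3 - <<'E'
from h import *
s=robot.observe();print(s["t"],s["position"],s["ee_rot"],s["width"],s["grip_force"],s["ft_force"])
post=np.array([.773,.0138]);d=s["position"][:2]-post;print(np.linalg.norm(d),np.degrees(np.arctan2(d[1],d[0]))%360)
for n in ("scene","side"): cv2.imwrite(f"pics/{n}2.png",viewer.read_camera(n)[...,::-1])
E
```

```text
5.4833 [ 0.5159943  -0.15766351  0.19192521] [ 1.79978121e+02 -4.60630727e-03  3.35194694e+01] 0.20408948785788725 25.70525050163269 [-0.86750038  0.27975371  4.1448437 ]
0.30895252959424885 213.70956780748264
```

View pics/scene2.png

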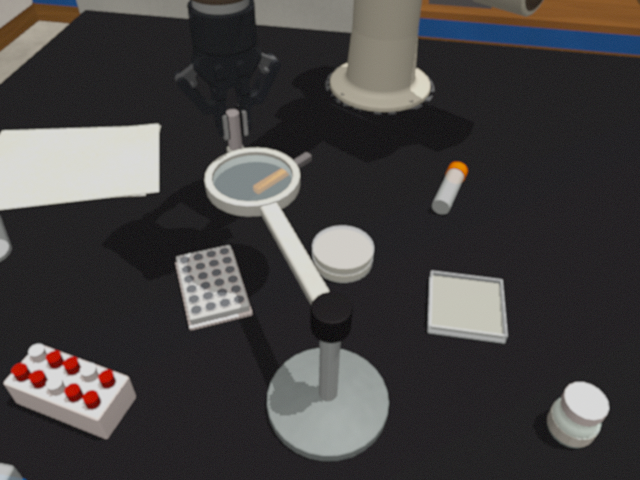

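The magnifier, held at the knob (235,120), has swung with the ring to (252,181), and the plate is unmoved. About 18° remain.

Request:
carry_out(claw=[0.8,0.8,0.8,0.8,0.8,0.8,0.8,0.8], travel=[[0.3,13.5,0],[1.2,27,0],[2.7,40.5,0],[4.7,53.8,0],[7.3,67.1,0],[10.6,80.2,0],[13.6,90.6,0],[15.2,95.8,0]], rotation=[[0,0,-2.5],[0,0,-5],[0,0,-7.5],[0,0,-10],[0,0,-12.5],[0,0,-15],[0,0,-17],[0,0,-18]])

```text
t: 6.25
position: [0.5816, -0.2288, 0.1919]
ee_rot: [180.0, 0.0, 51.4]
ft_force: [-1.8, -0.1, 5.1]
width: 0.202
grip_force: 25.8
```

```bash
python3 - <<'E'
from h import *
s=robot.observe();print(s["t"],s["position"],s["ee_rot"],s["ft_force"])
post=np.array([.773,.0138]);d=s["position"][:2]-post;print(np.linalg.norm(d),np.degrees(np.arctan2(d[1],d[0]))%360)
u=d/np.linalg.norm(d);print("lens by TCP",post+.24*u)
for n in ("scene","wrist"): cv2.imwrite(f"pics/{n}3.png",viewer.read_camera(n)[...,::-1])
E
python3 -c "
import cv2,numpy as np
a=cv2.imread('pics/scene3.png')[100:400,60:440];cv2.imwrite('pics/c3.png',cv2.resize(a,None,fx=2,fy=2,interpolation=cv2.INTER_CUBIC))"
```

```text
6.25 [ 0.58159851 -0.22879348  0.1919317 ] [1.79963526e+02 5.30807237e-03 5.14116518e+01] [-1.77356052 -0.05776881  5.12713758]
0.3090082960920912 231.72725405304254
lens by TCP [ 0.62434264 -0.17461706]
```

View pics/c3.png

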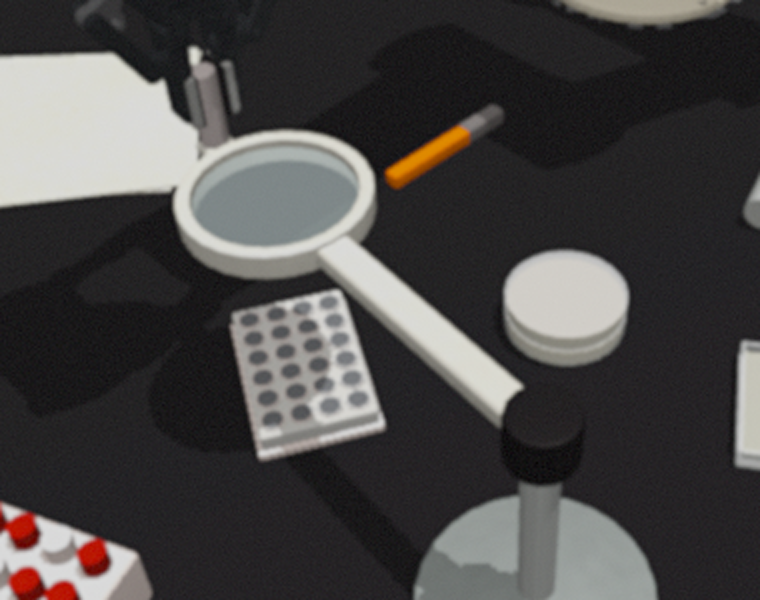

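View pics/wrist3.png

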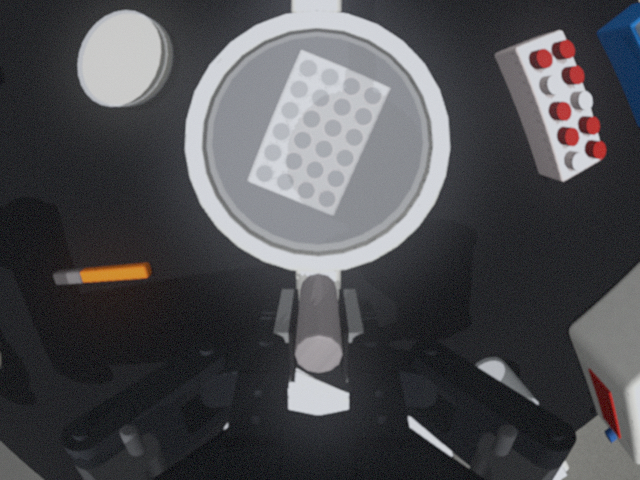

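The wrist view through the lens shows the plate corners at (302,50), (390,88), (334,215) and (248,181). The ring spans 185–450 horizontally and 11–272 vertically. The scene crop shows the plate unmoved. I'll check the centring numerically, then release.

```bash
python3 - <<'E'
from h import *
P=np.array([wplane(q,.02)[:2] for q in [(302,50),(390,88),(334,215),(248,181)]]);print("plate",P.mean(0),[np.linalg.norm(P[i]-P[i-1]) for i in range(4)])
L=np.array([wplane(q,.174)[:2] for q in [(185,142),(450,142),(317,11),(317,272)]]);print("ring",(L[0]+L[1])/2,(L[2]+L[3])/2,np.linalg.norm(L[0]-L[1]),np.linalg.norm(L[2]-L[3]))
e=cv2.fitEllipse(cv2.convexHull(blob("scene",(146,163,104,73),110,"pics/scene3.png")));print(e,plane("scene",e[0],.165))
E
```

```text
plate [ 0.6244714  -0.17718547] [np.float64(0.12185741310533103), np.float64(0.0803290158774705), np.float64(0.12089415831700151), np.float64(0.08110380458007427)]
ring [ 0.62672454 -0.17361807] [ 0.62471269 -0.17577627] 0.11958575356740223 0.11941086462077592
((198.83538818359375, 201.85926818847656), (84.91842651367188, 120.9528579711914), 113.3899154663086) [ 0.62694132 -0.17276932  0.165     ]
```

Request:
carry_out(claw=[0.4,0,-0.5,-0.5,-0.5,-0.5,-0.5,-0.5], travel=[[0,0,0],[0,0,0],[0,0,0],[0,0,0],[0,0,0],[0,0,0],[0,0,0],[0,0,0]], rotation=[[0,0,0],[0,0,0],[0,0,0],[0,0,0],[0,0,0],[0,0,0],[0,0,0],[0,0,0]])

```text
t: 7.02
position: [0.581, -0.2285, 0.1913]
ee_rot: [-180.0, -0.0, 51.4]
ft_force: [-0.3, 0.1, 0.0]
width: 0.75
grip_force: 0.0
```

Request:
carry_out(claw=[-0.5,-0.5,-0.5,-0.5,-0.5,-0.5,-0.5,-0.5], travel=[[0,0,-10],[0,0,-25],[0,0,-40],[0,0,-55],[0,0,-70],[0,0,-85],[0,0,-95],[0,0,-100]], rotation=[[0,0,0],[0,0,0],[0,0,0],[0,0,0],[0,0,0],[0,0,0],[0,0,0],[0,0,0]])

```text
t: 7.68
position: [0.5818, -0.229, 0.294]
ee_rot: [179.8, -0.0, 51.4]
ft_force: [-0.1, 0.2, -0.1]
width: 0.751
grip_force: 0.0
```

```bash
python3 - <<'E'
from h import *
s=robot.observe();print(s["t"],s["position"],s["ft_force"],s["width"])
for n in ("scene","wrist"): cv2.imwrite(f"pics/{n}4.png",viewer.read_camera(n)[...,::-1])
e=cv2.fitEllipse(cv2.convexHull(blob("scene",(146,163,104,73),110,"pics/scene4.png")));print(e,plane("scene",e[0],.165))
E
```

```text
7.6833 [ 0.58175499 -0.22898624  0.29397046] [-0.05582718  0.22965785 -0.11454151] 0.7506916079388302
((198.91494750976562, 202.22274780273438), (84.76349639892578, 120.40264129638672), 113.19017791748047) [ 0.62757726 -0.17245666  0.165     ]
```

View pics/wrist4.png

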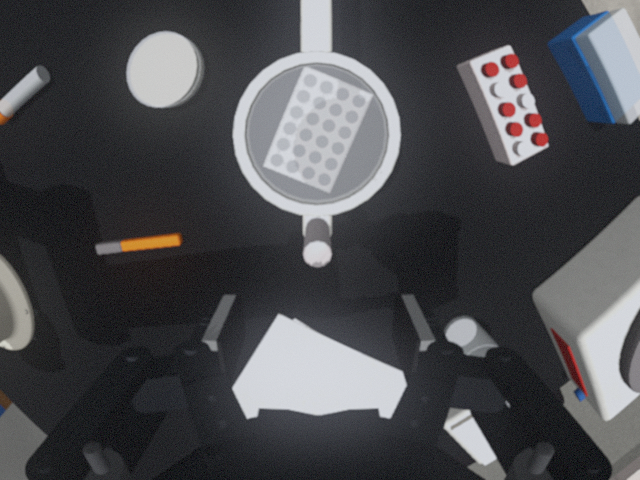

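The wrist view shows the gripper clear above the knob (317,250), and the plate at about (318,129) inside the ring at (317,133). The ring stayed put on release.

```bash
python3 -c "
from workcell import finish_job
print(finish_job())"
```

```text
the job is handed in; nothing more can be done
None
```

The magnifier's lens now stands over the well plate, about 4 mm off centre by my camera measurements; the plate did not visibly move, the gripper is clear, and the job was handed in at about 8 s (no verdict was returned).

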